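# Line up the pantry jars by height

## Task

Line the four jars up on the cork pads of the wooden runner in order of height, one standing centred on each pad: the tallest next to the blue bookend, then stepping down to the shortest at the other end by the low grey bar. Set the jars down rather than dropping them, do not knock any of them over, and leave the mug where it is.

Things in the scene. Friction and masses are not known exactly. Their poses are not given: they have to be found in the camera images.
- jar_red: Closed round glass jar, upright and loose: red lid, dark red contents (tallest), white paper band. Plain straight cylinder 52 mm in diameter over its whole height, lid included; 120 mm high with the lid; about 420 g. Origin at the centre of its underside, z up along its axis; yaw has no meaning.
- jar_yellow: Closed round glass jar, upright and loose: yellow lid, mustard-yellow contents, white paper band. Plain straight cylinder 52 mm in diameter over its whole height, lid included; 100 mm high with the lid; about 350 g. Origin at the centre of its underside, z up along its axis; yaw has no meaning.
- jar_green: Closed round glass jar, upright and loose: green lid, olive-green contents, white paper band. Plain straight cylinder 52 mm in diameter over its whole height, lid included; 80 mm high with the lid; about 280 g. Origin at the centre of its underside, z up along its axis; yaw has no meaning.
- jar_black: Closed round glass jar, upright and loose: black lid, dark brown contents (shortest), white paper band. Plain straight cylinder 52 mm in diameter over its whole height, lid included; 60 mm high with the lid; about 210 g. Origin at the centre of its underside, z up along its axis; yaw has no meaning.
- pad_1: Cork pad, left end of the row seen from the robot: 64 mm in diameter, fixed on a dark wooden runner (90 x 370 x 10 mm high); four pads in a straight row, centres 90 mm apart. Origin at the centre of its underside; its top is 3 mm above that and 13 mm above the table. x axis across the row, away from the robot; y axis along the row, to the robot's left.
- pad_2: Cork pad, second from the left: 64 mm in diameter, fixed on a dark wooden runner (90 x 370 x 10 mm high); four pads in a straight row, centres 90 mm apart. Origin at the centre of its underside; its top is 3 mm above that and 13 mm above the table. x axis across the row, away from the robot; y axis along the row, to the robot's left.
- pad_3: Cork pad, third from the left: 64 mm in diameter, fixed on a dark wooden runner (90 x 370 x 10 mm high); four pads in a straight row, centres 90 mm apart. Origin at the centre of its underside; its top is 3 mm above that and 13 mm above the table. x axis across the row, away from the robot; y axis along the row, to the robot's left.
- pad_4: Cork pad, right end of the row seen from the robot: 64 mm in diameter, fixed on a dark wooden runner (90 x 370 x 10 mm high); four pads in a straight row, centres 90 mm apart. Origin at the centre of its underside; its top is 3 mm above that and 13 mm above the table. x axis across the row, away from the robot; y axis along the row, to the robot's left.
- bookend: Blue metal bookend fixed to the table past the left or the right end of the row, 90 mm from the end pad's centre (a grey bar 20 mm high marks the other end): foot 100 mm across the row by 36 mm along it, middle plate 6 mm thick, 100 mm high. Origin at the centre of its underside.
- mug: Bystander: white mug, 76 mm in diameter, 85 mm high, handle to one side, standing left of the row. Origin at the centre of its underside. Leave it alone. (Also about, well clear of the jars' way: a can 85 mm high with a yellow label, to the right, and a green tin 60 mm high beyond the row.)

How it is judged (in metres and radians):
At the end, for the whole second after the job is handed in: Each jar stands upright (within 0.1 rad) and at rest on its own cork pad, its axis within 12 mm of the pad's centre: red lid (120 mm) on the pad next to the blue bookend, then yellow (100 mm), green (80 mm), and black (60 mm) on the pad farthest from the bookend (((horizontal distance between bookend and pad_1 below 0.15 m and horizontal distance between jar_red and pad_1 below 0.012 m and horizontal distance between jar_yellow and pad_2 below 0.012 m and horizontal distance between jar_green and pad_3 below 0.012 m and horizontal distance between jar_black and pad_4 below 0.012 m) or (horizontal distance between bookend and pad_4 below 0.15 m and horizontal distance between jar_red and pad_4 below 0.012 m and horizontal distance between jar_yellow and pad_3 below 0.012 m and horizontal distance between jar_green and pad_2 below 0.012 m and horizontal distance between jar_black and pad_1 below 0.012 m)) and height (world z) of jar_red between 0.009 and 0.018 m and height (world z) of jar_yellow between 0.009 and 0.018 m and height (world z) of jar_green between 0.009 and 0.018 m and height (world z) of jar_black between 0.009 and 0.018 m and angle between each of jar_red, jar_yellow, jar_green, jar_black's own z axis and vertical below 0.1 rad and linear speed of each of jar_red, jar_yellow, jar_green, jar_black below 0.02 m/s); the robot touches nothing.
It fails at once if a jar is knocked over (tilted by more than 0.7 rad) (angle between any of jar_red, jar_yellow, jar_green, jar_black's own z axis and vertical above 0.7 rad).
It fails at once if a jar is dropped: its underside is more than 45 mm above the table and nothing touches it ((height (world z) of jar_red above 0.045 m and contact force between jar_red and anything else below 0.05 N) or (height (world z) of jar_yellow above 0.045 m and contact force between jar_yellow and anything else below 0.05 N) or (height (world z) of jar_green above 0.045 m and contact force between jar_green and anything else below 0.05 N) or (height (world z) of jar_black above 0.045 m and contact force between jar_black and anything else below 0.05 N)).
It fails at once if the mug is moved by more than 30 mm (distance of mug from where it was at the start of the episode above 0.03 m).
It also fails if it takes over 107 s, if anything falls off the work surface, if the arm or the gripper's body presses on something with over 40 N, if the wrist force passes 120 N, or if a joint passes its speed limit or range.

## Robot

A 6-joint arm with a two-finger parallel gripper is mounted at the origin on the work surface. World frame = base frame: x ahead of the robot, y to its left, z up, the work surface at z = 0. Lengths are in m, angles in degrees, forces in N, time in s.
With the tool pointing down it reaches from about 0.275 to 1 m from the base axis. Payload 8.4 kg.
Tool frame: the origin (TCP) lies midway between the tips of the shut fingers; the grasp point (between the pads) lies robot.pinch_z behind it (robot.pinch_z is the distance from the TCP to the grasp point, in m); z points along the fingers, y is the line along which they close (so a half turn about z gives the same grasp; the last joint's range is limited). The gripper opens to 85 mm and grips with 20 to 120 N. Pads are 22 mm wide; open, the fingers measure 114 mm over their backs; the gripper's body (76 mm by 85 mm) begins 54 mm behind the grasp point. The pads swing forward as they close: fully open they stand 13 mm farther back than shut.
Start: joints at [-73.992, 20.225, 93.587, -0, 66.188, -0.138], TCP at [0.174, -0.6, 0.204] pointing down, gripper open.
Joint ranges: [-150.9, 150.9], [-52.94, 120.26], [3.33, 152.33], [-74.26, 254.26], [0, 154.13], [-172.89, 172.89]. Speed limits (degrees/s): [127.2, 127.2, 159.86, 180, 180, 180].

## Interface

Orientations are given as a 3x3 rotation matrix whose columns are the frame's x, y, z axes.
In Python, from station import robot, grab_frame, calibration gives the robot as it stands. The module is installed in compiled form; this text tells all that it offers.
- The arm moves only by the tool jog_arm, never from a script. Its argument "rows" is text: rows parted by semicolons, each of 6 numbers parted by spaces: the shift along the tool's x, y, z in mm, then the turn, a rotation vector about the tool's x, y, z in degrees. In form: x y z rx ry rz; .... A call has 1 to 12 rows; each row is the pose to reach, as a shift and turn from the pose commanded when the call began, along the tool's axes at that moment; what a row does not reach only later rows make up. A row lasts 1/12 s, in which the tool goes at most 41.7 mm and 7.16 degrees, less where a joint would pass 70% of its speed; a pose out of reach is approached as far as the arm can. A call with a gripper value outside its range is refused whole. "hand" is the opening, from 0 (shut) to 1 (fully open), set as the call begins (left out, the last holds). The fingers move at their own pace and stop on an object; "force" is the grip in N (left out, the last holds). Time passes only in rows, so rows that repeat a pose let the fingers close. It gives the time, the measured TCP pose, the force, the opening and the grip force at its end, in the units of the state.
- robot.get_state(): the state, without advancing time (a new reading comes with each control period).
- grab_frame(name): name is "side" or "top" or "wrist"; returns (picture, depth): 420x560x3 uint8, blue, green, red; 420x560 float32, m along the optical axis (not along the pixel's ray), 0 where there is no reading.
- calibration(name): a dict with "intrinsics" (3x3 intrinsics, pixels), "D" ([k1, k2, p1, p2, k3] as OpenCV has them; the pictures are not rectified), "camera_from_world" (4x4, takes a point from world to camera coordinates); the wrist camera has in their place "T_tool_cam" (4x4, takes a point from camera to tool coordinates, whose origin is the TCP and whose axes are the flange's). Camera axes: x right, y down, z forward; pixel columns grow to the right and rows downward; lengths in m; the calibration is good to about 2 mm. A picture is of the moment at which its call begins: read the wrist's pose just before it. calibration takes no time and is no camera call.
- robot.finish_job(): hands the job in; it is judged then, once.
The state is a dict: "time_s": time; "q": joint angles; "joint_velocities": joint speeds; "effort": joint torques, N m; "tool_pos": TCP position; "tcp_rot": TCP orientation; "wrist_force": force on the tool from outside, world axes, zero at the start; "moment": the same for the moment, N m; "gripper_width": opening from 0.0 (shut) to 1.0 (fully open); "finger_force": force on a finger pad.
Only numpy, scipy, OpenCV 4.12 (cv2) and the standard library are available. Lean on these libraries where they do the work, as an engineer would, in place of code of your own. Each camera call takes 0.05 s, during which the arm holds its last target. There are 200 camera calls.

## Working session

There is one attempt and no reset: what is moved stays moved. The work goes in short steps, Python scripts to look and compute and a tool call to move; the robot and the scene stay as the last step left them, time stands still between calls to the robot, and variables do not carry over. Pictures are saved under pics/ and viewed, at most 14 in all, crops included, and the job is handed in when it is done.

Besides the shell and the picture viewer there is one more tool, called after "Request:" by a JSON object that holds its "method" and its "body", one argument or row to a line. jog_arm: Moves the arm, as the interface text tells. Its arguments: {"type":"object","properties":{"rows":{"type":"string"},"hand":{"type":"number"},"force":{"type":"number"}},"required":["rows"]}

```bash
mkdir -p pics; python3 - <<'E'
from station import robot, grab_frame, calibration
import cv2,numpy as np
s=robot.get_state();print(s['time_s'],s['tool_pos'],s['tcp_rot'],robot.pinch_z)
for n in('top','side'):
    p,d=grab_frame(n);cv2.imwrite(f'pics/{n}0.png',p);np.savez(f'{n}0.npz',p=p,d=d)
    c=calibration(n);print(c)
print(calibration('wrist')['T_tool_cam'])
E
```

```text
0.0 [ 0.17366596 -0.59986157  0.20377089] [[ 9.60563296e-01  2.78061145e-01 -3.93372995e-04]
 [ 2.78061423e-01 -9.60562388e-01  1.32015806e-03]
 [-1.07746418e-05 -1.37747723e-03 -9.99999051e-01]] 0.0187
{'intrinsics': array([[418.95726372,   0.        , 280.84622136],
       [  0.        , 418.95726372, 214.23521745],
       [  0.        ,   0.        ,   1.        ]]), 'D': array([-0.04672824,  0.        ,  0.        ,  0.        ,  0.        ]), 'camera_from_world': array([[ 0.00435119, -0.99998229, -0.0040598 ,  0.10789443],
       [-0.97492457, -0.00333879, -0.22251053,  0.53721859],
       [ 0.22249304,  0.00492619, -0.97492183,  0.77766276],
       [ 0.        ,  0.        ,  0.        ,  1.        ]])}
{'intrinsics': array([[432.642019  ,   0.        , 279.78908446],
       [  0.        , 432.642019  , 207.83401021],
       [  0.        ,   0.        ,   1.        ]]), 'D': array([-0.05261381,  0.        ,  0.        ,  0.        ,  0.        ]), 'camera_from_world': array([[ 0.92340511, -0.38382411, -0.00143165, -0.48022875],
       [-0.22553592, -0.53956931, -0.81117107,  0.22151941],
       [ 0.31057454,  0.7493624 , -0.58480719,  0.62084071],
       [ 0.        ,  0.        ,  0.        ,  1.        ]])}
[[ 1.37030946e-04 -9.58004595e-01 -2.86752815e-01  7.31830426e-02]
 [ 9.99999108e-01 -2.49644548e-04  1.31190150e-03 -8.72851747e-04]
 [-1.32839395e-03 -2.86752739e-01  9.58003707e-01 -1.69198090e-01]
 [ 0.00000000e+00  0.00000000e+00  0.00000000e+00  1.00000000e+00]]
```

View pics/top0.png

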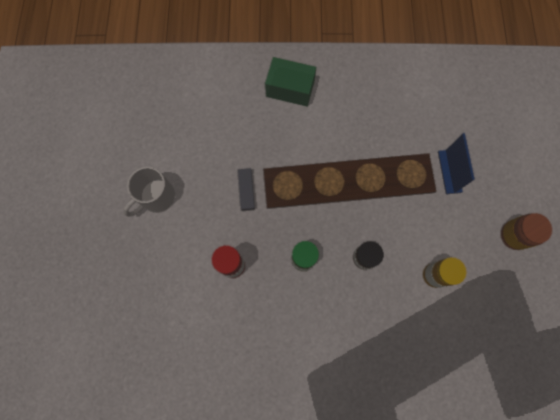

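View pics/side0.png

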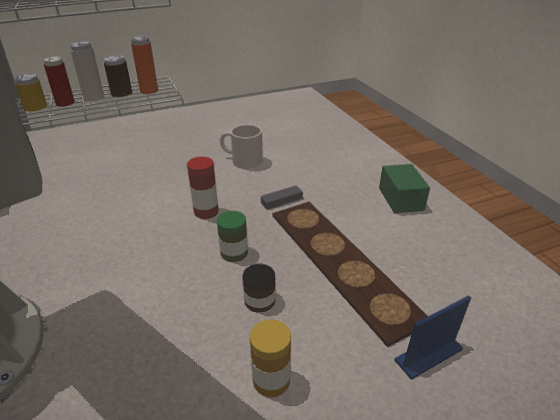

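The top view shows lids at red (227,260), green (305,255), black (369,254) and yellow (452,271). The pads are at (288,185), (329,181), (370,178) and (411,173). The bookend is on the right at (457,165) and the grey bar on the left, so red goes to pad_4, yellow to pad_3, green to pad_2 and black to pad_1. The side view confirms this.

```bash
cat > h.py <<'E'
import cv2,numpy as np
from station import robot, grab_frame, calibration
H=dict(red=.12,yellow=.1,green=.08,black=.06)
def proj(uv,z,K,D,T):   # pixel -> world on plane z; T camera_from_world
    n=cv2.undistortPoints(np.float64(uv).reshape(1,1,2),K,D).ravel()
    W=np.linalg.inv(T);r=W[:3,:3]@[*n,1];o=W[:3,3]
    return o+r*(z-o[2])/r[2]
def cloud(d,K,D,T):
    v,u=np.indices(d.shape);n=cv2.undistortPoints(np.float64(np.dstack([u,v])).reshape(-1,1,2),K,D).reshape(*d.shape,2)
    P=np.dstack([n*d[...,None],d]);W=np.linalg.inv(T)
    return P@W[:3,:3].T+W[:3,3]
E
python3 - <<'E'
from h import *
f=np.load('top0.npz');p,d=f['p'],f['d'];c=calibration('top');K,D,T=c['intrinsics'],c['D'],c['camera_from_world']
C=cloud(d,K,D,T)
def fit(m,seed,z,name):
    n,l,st,ce=cv2.connectedComponentsWithStats(m.astype(np.uint8));k=l[seed[1],seed[0]]
    mm=(l==k)&(k>0);cnt=cv2.findContours(mm.astype(np.uint8),0,cv2.CHAIN_APPROX_NONE)[0][0]
    Q=np.array([proj(q,z,K,D,T)[:2] for q in cnt.reshape(-1,2)])
    cc,r=cv2.minEnclosingCircle(Q.astype(np.float32))
    A=np.c_[2*Q,np.ones(len(Q))];s=np.linalg.lstsq(A,(Q**2).sum(1),rcond=None)[0]
    print(name,mm.sum(),'encl',np.round(cc,4),round(r,4),'lsq',s[:2].round(4),round(float(np.sqrt(s[2]+s[:2]@s[:2])),4),'depthmean',np.median(C[mm],0).round(4), 'cen',proj(ce[k],z,K,D,T).round(4))
for nme,s in dict(red=(227,260),green=(305,255),black=(369,254),yellow=(452,271)).items():
    z=H[nme]
    # lid-top pixels by height
    fit(abs(C[...,2]-z)<.008,s,z,nme)
hsv=cv2.cvtColor(p,cv2.COLOR_BGR2HSV);print([hsv[y,x] for x,y in((288,185),(275,200),(370,178))])
g=cv2.GaussianBlur(p,(3,3),0)[...,2]>60
for s in((288,185),(329,181),(370,178),(411,173)):fit(g,s,.013,'pad')
print('mug',C[185,147],'bookend',C[150,460],'can',C[229,534],'bar',C[190,246])
E
```

```text
red 639 encl [0.4391 0.2107] 0.0263 lsq [0.4389 0.2107] 0.0252 depthmean [0.4391 0.2105 0.1211] cen [0.4387 0.2107 0.12  ]
green 574 encl [0.4541 0.064 ] 0.0261 lsq [0.4543 0.0641] 0.0251 depthmean [0.4543 0.0636 0.0812] cen [0.4541 0.0641 0.08  ]
black 557 encl [ 0.4565 -0.0649] 0.0269 lsq [ 0.4569 -0.0651] 0.0254 depthmean [ 0.4571 -0.0649  0.0608] cen [ 0.4567 -0.0651  0.06  ]
yellow 637 encl [ 0.4225 -0.2085] 0.028 lsq [ 0.4217 -0.2086] 0.0259 depthmean [ 0.4211 -0.2082  0.1011] cen [ 0.4215 -0.2086  0.1   ]
[array([ 15, 122,  92], dtype=uint8), array([  8, 106,  53], dtype=uint8), array([ 15, 123,  93], dtype=uint8)]
pad 737 encl [0.6132 0.0965] 0.0341 lsq [0.6132 0.0966] 0.0327 depthmean [0.6121 0.0973 0.0139] cen [0.6129 0.0966 0.013 ]
pad 741 encl [0.6223 0.0068] 0.0344 lsq [0.6224 0.0071] 0.0329 depthmean [0.6214 0.0071 0.0139] cen [0.6221 0.0071 0.013 ]
pad 724 encl [ 0.6312 -0.0829] 0.0342 lsq [ 0.6311 -0.0828] 0.0327 depthmean [ 0.6307 -0.0824  0.014 ] cen [ 0.6309 -0.0828  0.013 ]
pad 713 encl [ 0.6402 -0.1722] 0.034 lsq [ 0.6402 -0.1726] 0.0327 depthmean [ 0.6397 -0.1722  0.0141] cen [ 0.6399 -0.1726  0.013 ]
mug [0.61342703 0.40246536 0.00715868] bookend [ 0.66971137 -0.25707914  0.07618365] can [ 0.50304088 -0.38445675  0.08652595] bar [0.59758422 0.18428567 0.0242275 ]
```

Request:
{"method": "jog_arm", "body": {
  "rows": "347 -307 0 0 0 -73.9; 347 -307 0 0 0 -73.9; 347 -307 0 0 0 -73.9; 347 -307 0 0 0 -73.9; 347 -307 0 0 0 -73.9; 347 -307 0 0 0 -73.9; 347 -307 0 0 0 -73.9; 347 -307 0 0 0 -73.9; 347 -307 0 0 0 -73.9; 347 -307 0 0 0 -73.9; 347 -307 0 0 0 -73.9; 347 -307 0 0 0 -73.9",
  "hand": 1,
  "force": 50
}}

```text
time_s: 1.1
tool_pos: [0.4242, -0.2042, 0.2045]
tcp_rot: [[-0.007, 1.0, 0.001], [1.0, 0.007, 0.002], [0.002, 0.001, -1.0]]
wrist_force: [0.4, 0.1, 0.6]
gripper_width: 0.996
finger_force: 0.0
```

Request:
{"method": "jog_arm", "body": {
  "rows": "0 0 0 0 0 0; 0 0 0 0 0 0; 0 0 20 0 0 0; 0 0 45 0 0 0; 0 0 70 0 0 0; 0 0 95 0 0 0; 0 0 120 0 0 0; 0 0 140 0 0 0; 0 0 150 0 0 0; 0 0 153 0 0 0; 0 0 153 0 0 0; 0 0 153 0 0 0"
}}

```text
time_s: 2.1
tool_pos: [0.4221, -0.2098, 0.0522]
tcp_rot: [[0.0, 1.0, 0.001], [1.0, -0.0, -0.0], [-0.0, 0.001, -1.0]]
wrist_force: [0.2, 0.4, 0.3]
gripper_width: 1.0
finger_force: 0.0
```

Request:
{"method": "jog_arm", "body": {
  "rows": "0 0 0 0 0 0; 0 0 0 0 0 0; 0 0 0 0 0 0; 0 0 0 0 0 0; 0 0 0 0 0 0; 0 0 0 0 0 0; 0 0 0 0 0 0; 0 0 0 0 0 0; 0 0 0 0 0 0; 0 0 0 0 0 0",
  "hand": 0
}}

```text
time_s: 2.93
tool_pos: [0.4222, -0.2092, 0.0526]
tcp_rot: [[-0.001, 1.0, 0.001], [1.0, 0.001, -0.001], [-0.001, 0.001, -1.0]]
wrist_force: [-3.1, -0.5, 10.6]
gripper_width: 0.595
finger_force: 50.2
```

Request:
{"method": "jog_arm", "body": {
  "rows": "0 0 -8 0 0 0; 0 0 -22 0 0 0; 0 0 -40 0 0 0; 0 0 -58 0 0 0; 0 0 -72 0 0 0; 4 6 -79 0 0 0; 12 20 -80 0 0 0; 24 40 -80 0 0 0; 37 62 -80 0 0 0; 50 84 -80 0 0 0; 63 106 -80 0 0 0; 77 128 -80 0 0 0"
}}

```text
time_s: 3.93
tool_pos: [0.5506, -0.1306, 0.1312]
tcp_rot: [[-0.001, 1.0, -0.001], [1.0, 0.001, 0.0], [0.0, -0.001, -1.0]]
wrist_force: [0.2, -0.7, -4.3]
gripper_width: 0.589
finger_force: 53.5
```

Request:
{"method": "jog_arm", "body": {
  "rows": "13 21 0 0 0 0; 26 43 0 0 0 0; 37 62 0 0 0 0; 45 74 0 0 0 0; 49 81 0 0 0 0; 49 81 8 0 0 0; 49 81 20 0 0 0; 49 81 34 0 0 0; 49 81 46 0 0 0; 49 81 54 0 0 0; 49 81 56 0 0 0; 49 81 56 0 0 0"
}}

```text
time_s: 4.93
tool_pos: [0.6296, -0.0831, 0.0744]
tcp_rot: [[-0.0, 1.0, -0.002], [1.0, 0.0, 0.0], [0.0, -0.002, -1.0]]
wrist_force: [-0.4, -0.2, -3.7]
gripper_width: 0.589
finger_force: 53.5
```

Request:
{"method": "jog_arm", "body": {
  "rows": "0 1 3 0 0 0; 0 1 6 0 0 0; 0 1 8 0 0 0; 0 1 8.5 0 0 0; 0 1 8.5 0 0 0; 0 1 8.5 0 0 0"
}}

```text
time_s: 5.43
tool_pos: [0.6317, -0.0828, 0.0672]
tcp_rot: [[-0.001, 1.0, 0.0], [1.0, 0.001, -0.0], [-0.0, 0.0, -1.0]]
wrist_force: [1.2, -0.9, -3.7]
gripper_width: 0.588
finger_force: 53.5
```

Request:
{"method": "jog_arm", "body": {
  "rows": "0 0 1 0 0 0; 0 0 2 0 0 0; 0 0 2 0 0 0; 0 0 2 0 0 0"
}}

```text
time_s: 5.77
tool_pos: [0.632, -0.0828, 0.0658]
tcp_rot: [[-0.001, 1.0, 0.001], [1.0, 0.001, -0.0], [-0.0, 0.001, -1.0]]
wrist_force: [-2.9, 0.0, 4.7]
gripper_width: 0.591
finger_force: 54.1
```

Request:
{"method": "jog_arm", "body": {
  "rows": "0 0 0 0 0 0; 0 0 0 0 0 0; 0 0 0 0 0 0; 0 0 0 0 0 0; 0 0 0 0 0 0; 0 0 0 0 0 0; 0 0 0 0 0 0; 0 0 -10 0 0 0; 0 0 -35 0 0 0; 0 0 -70 0 0 0; 0 0 -105 0 0 0; 0 0 -140 0 0 0",
  "hand": 1
}}

```text
time_s: 6.77
tool_pos: [0.6313, -0.0827, 0.2072]
tcp_rot: [[-0.001, 1.0, -0.0], [1.0, 0.001, 0.0], [0.0, -0.0, -1.0]]
wrist_force: [0.8, 0.0, 0.7]
gripper_width: 0.999
finger_force: 0.0
```

```bash
python3 - <<'E'
from h import *
print(robot.get_state()['tool_pos'])
p,d=grab_frame('top');cv2.imwrite('pics/top1.png',p)
c=calibration('top');C=cloud(d,c['intrinsics'],c['D'],c['camera_from_world'])
m=(abs(C[...,2]-.113)<.006)&(np.hypot(C[...,0]-.631,C[...,1]+.083)<.04);print(m.sum(),C[m].mean(0) if m.any() else 0)
E
```

```text
[ 0.63133546 -0.08272763  0.2071761 ]
557 [ 0.62937295 -0.08260819  0.11394419]
```

View pics/top1.png

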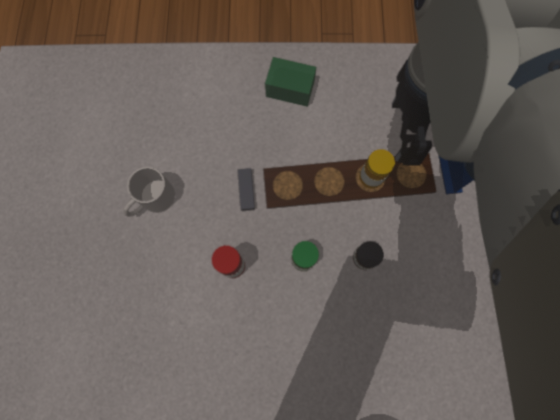

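Yellow is standing upright at (381,163) on pad_3, about 2 mm off centre. Red is next.

Request:
{"method": "jog_arm", "body": {
  "rows": "15 -10 0 0 0 0; 40 -26 0 0 0 0; 70 -46 0 0 0 0; 103 -67 0 0 0 0; 136 -89 0 0 0 0; 169 -111 0 0 0 0; 202 -132 0 0 0 0; 235 -154 0 0 0 0; 260 -170 0 0 0 0; 280 -183 0 0 0 0; 291 -190 0 0 0 0; 293 -192 0 0 0 0"
}}

```text
time_s: 7.82
tool_pos: [0.4383, 0.2118, 0.2056]
tcp_rot: [[-0.003, 1.0, 0.001], [1.0, 0.003, 0.001], [0.001, 0.001, -1.0]]
wrist_force: [-0.5, -0.3, 0.5]
gripper_width: 1.002
finger_force: 0.0
```

Request:
{"method": "jog_arm", "body": {
  "rows": "0 0 0 0 0 0; 0 0 0 0 0 0; 0 0 0 0 0 0; 0 0 15 0 0 0; 0 0 40 0 0 0; 0 0 65 0 0 0; 0 0 90 0 0 0; 0 0 115 0 0 0; 0 0 130 0 0 0; 0 0 137 0 0 0; 0 0 138 0 0 0; 0 0 138 0 0 0"
}}

```text
time_s: 8.82
tool_pos: [0.4399, 0.2097, 0.0671]
tcp_rot: [[0.0, 1.0, -0.0], [1.0, -0.0, -0.0], [-0.0, -0.0, -1.0]]
wrist_force: [0.1, 0.5, 0.3]
gripper_width: 0.998
finger_force: 0.0
```

Request:
{"method": "jog_arm", "body": {
  "rows": "0 0 0 0 0 0; 0 0 0 0 0 0; 0 0 0 0 0 0; 0 0 0 0 0 0; 0 0 0 0 0 0; 0 0 0 0 0 0; 0 0 0 0 0 0; 0 0 0 0 0 0; 0 0 0 0 0 0; 0 0 0 0 0 0",
  "hand": 0
}}

```text
time_s: 9.65
tool_pos: [0.4402, 0.2104, 0.0682]
tcp_rot: [[-0.001, 1.0, 0.002], [1.0, 0.001, 0.001], [0.001, 0.002, -1.0]]
wrist_force: [-1.4, -1.2, 8.2]
gripper_width: 0.595
finger_force: 51.0
```

Request:
{"method": "jog_arm", "body": {
  "rows": "0 0 -8 0 0 0; 0 0 -22 0 0 0; 0 0 -40 0 0 0; 0 0 -60 0 0 0; 0 0 -80 0 0 0; 0 0 -100 0 0 0; 0 0 -118 0 0 0; -4 2 -130 0 0 0; -16 8 -135 0 0 0; -34 18 -135 0 0 0; -55 29 -135 0 0 0; -78 41 -135 0 0 0"
}}

```text
time_s: 10.65
tool_pos: [0.4802, 0.1316, 0.2026]
tcp_rot: [[-0.002, 1.0, 0.0], [1.0, 0.002, 0.0], [0.0, 0.0, -1.0]]
wrist_force: [0.1, 0.7, -4.5]
gripper_width: 0.588
finger_force: 53.6
```

Request:
{"method": "jog_arm", "body": {
  "rows": "-24 12 0 0 0 0; -50 26 0 0 0 0; -78 41 0 0 0 0; -106 56 0 0 0 0; -134 70 0 0 0 0; -162 85 0 0 0 0; -190 100 0 0 0 0; -216 113 0 0 0 0; -240 126 0 0 0 0; -262 138 0 0 0 0; -280 147 0 0 0 0; -293 154 0 0 0 0"
}}

```text
time_s: 11.65
tool_pos: [0.6348, -0.1625, 0.2021]
tcp_rot: [[0.0, 1.0, -0.001], [1.0, -0.0, -0.0], [-0.0, -0.001, -1.0]]
wrist_force: [-0.4, 0.4, -4.5]
gripper_width: 0.593
finger_force: 53.5
```

Request:
{"method": "jog_arm", "body": {
  "rows": "-7 4 0 0 0 0; -11 6 0 0 0 0; -12 6 5 0 0 0; -12 6 18 0 0 0; -12 6 35 0 0 0; -12 6 53 0 0 0; -12 6 71 0 0 0; -12 6 88 0 0 0; -12 6 102 0 0 0; -12 6 112 0 0 0; -12 6 117 0 0 0; -12 6 118 0 0 0"
}}

```text
time_s: 12.65
tool_pos: [0.64, -0.1723, 0.0828]
tcp_rot: [[-0.001, 1.0, -0.002], [1.0, 0.001, 0.0], [0.0, -0.002, -1.0]]
wrist_force: [-0.8, -0.3, -3.9]
gripper_width: 0.593
finger_force: 53.5
```

Request:
{"method": "jog_arm", "body": {
  "rows": "0 0 1 0 0 0; 0 0 2 0 0 0; 0 0 3 0 0 0; 0 0 3.5 0 0 0; 0 0 3.5 0 0 0; 0 0 3.5 0 0 0"
}}

```text
time_s: 13.15
tool_pos: [0.6413, -0.1731, 0.0814]
tcp_rot: [[-0.001, 1.0, 0.001], [1.0, 0.001, -0.0], [-0.0, 0.001, -1.0]]
wrist_force: [-0.3, -1.2, 1.5]
gripper_width: 0.593
finger_force: 53.9
```

Request:
{"method": "jog_arm", "body": {
  "rows": "0 0 0 0 0 0; 0 0 0 0 0 0; 0 0 0 0 0 0; 0 0 0 0 0 0; 0 0 0 0 0 0; 0 0 0 0 0 0; 0 0 0 0 0 0; 0 0 -10 0 0 0; 0 0 -35 0 0 0; 0 0 -70 0 0 0; 0 0 -105 0 0 0; 0 0 -140 0 0 0",
  "hand": 1
}}

```text
time_s: 14.15
tool_pos: [0.6404, -0.1727, 0.2227]
tcp_rot: [[-0.001, 1.0, -0.0], [1.0, 0.001, 0.0], [0.0, -0.0, -1.0]]
wrist_force: [1.2, 0.2, 0.1]
gripper_width: 0.998
finger_force: 0.0
```

Request:
{"method": "jog_arm", "body": {
  "rows": "0 0 0 0 0 0; 12 -9 0 0 0 0; 36 -28 0 0 0 0; 64 -50 0 0 0 0; 92 -72 0 0 0 0; 120 -94 0 0 0 0; 148 -116 0 0 0 0; 176 -138 0 0 0 0; 204 -160 0 0 0 0; 225 -177 0 0 0 0; 235 -185 0 0 0 0; 237 -186 0 0 0 0"
}}

```text
time_s: 15.15
tool_pos: [0.4534, 0.0654, 0.2211]
tcp_rot: [[-0.003, 1.0, 0.001], [1.0, 0.003, 0.0], [0.0, 0.001, -1.0]]
wrist_force: [0.6, 0.7, -0.4]
gripper_width: 0.999
finger_force: 0.0
```

Request:
{"method": "jog_arm", "body": {
  "rows": "0 0 0 0 0 0; 0 0 0 0 0 0; 0 0 15 0 0 0; 0 0 40 0 0 0; 0 0 68 0 0 0; 0 0 96 0 0 0; 0 0 124 0 0 0; 0 0 150 0 0 0; 0 0 172 0 0 0; 0 0 184 0 0 0; 0 0 189 0 0 0; 0 0 189 0 0 0"
}}

```text
time_s: 16.15
tool_pos: [0.4545, 0.0631, 0.0303]
tcp_rot: [[0.0, 1.0, -0.002], [1.0, -0.0, -0.0], [-0.0, -0.002, -1.0]]
wrist_force: [0.2, -0.8, 2.0]
gripper_width: 0.997
finger_force: 0.0
```

Request:
{"method": "jog_arm", "body": {
  "rows": "0 0 0 0 0 0; 0 0 0 0 0 0; 0 0 0 0 0 0; 0 0 0 0 0 0; 0 0 0 0 0 0; 0 0 0 0 0 0; 0 0 0 0 0 0; 0 0 0 0 0 0; 0 0 0 0 0 0; 0 0 0 0 0 0",
  "hand": 0
}}

```text
time_s: 16.98
tool_pos: [0.4554, 0.0641, 0.0328]
tcp_rot: [[-0.001, 1.0, 0.002], [1.0, 0.001, 0.0], [0.0, 0.002, -1.0]]
wrist_force: [-0.9, -1.8, 5.6]
gripper_width: 0.588
finger_force: 50.8
```

Request:
{"method": "jog_arm", "body": {
  "rows": "0 0 -8 0 0 0; 0 0 -22 0 0 0; 0 0 -40 0 0 0; 0 0 -54 0 0 0; -2 6 -60 0 0 0; -7 20 -60 0 0 0; -14 42 -60 0 0 0; -22 66 -60 0 0 0; -31 90 -60 0 0 0; -39 114 -60 0 0 0; -46 136 -60 0 0 0; -52 153 -60 0 0 0"
}}

```text
time_s: 17.98
tool_pos: [0.6098, 0.0114, 0.0917]
tcp_rot: [[-0.001, 1.0, 0.001], [1.0, 0.001, -0.0], [-0.0, 0.001, -1.0]]
wrist_force: [-0.8, 1.4, -1.5]
gripper_width: 0.591
finger_force: 52.8
```

Request:
{"method": "jog_arm", "body": {
  "rows": "-4 11 0 0 0 0; -5 15 0 0 0 0; -5 15 0 0 0 0; -5 15 8 0 0 0; -5 15 20 0 0 0; -5 15 31 0 0 0; -5 15 39 0 0 0; -5 15 43 0 0 0; -5 15 44 0 0 0; -5 15 44 0 0 0; -5 15 45 0 0 0; -5 15 45 0 0 0"
}}

```text
time_s: 18.98
tool_pos: [0.6229, 0.0072, 0.0468]
tcp_rot: [[-0.001, 1.0, 0.001], [1.0, 0.001, 0.0], [0.0, 0.001, -1.0]]
wrist_force: [-0.0, 0.5, -3.7]
gripper_width: 0.587
finger_force: 53.0
```

Request:
{"method": "jog_arm", "body": {
  "rows": "0 0 1 0 0 0; 0 0 1.5 0 0 0; 0 0 1.5 0 0 0; 0 0 1.5 0 0 0"
}}

```text
time_s: 19.32
tool_pos: [0.623, 0.0071, 0.0458]
tcp_rot: [[-0.001, 1.0, 0.001], [1.0, 0.001, 0.0], [0.0, 0.001, -1.0]]
wrist_force: [-1.2, -0.3, 5.8]
gripper_width: 0.584
finger_force: 53.6
```

Request:
{"method": "jog_arm", "body": {
  "rows": "0 0 0 0 0 0; 0 0 0 0 0 0; 0 0 0 0 0 0; 0 0 0 0 0 0; 0 0 0 0 0 0; 0 0 0 0 0 0; 0 0 0 0 0 0; 0 0 -10 0 0 0; 0 0 -35 0 0 0; 0 0 -70 0 0 0; 0 0 -105 0 0 0; 0 0 -140 0 0 0",
  "hand": 1
}}

```text
time_s: 20.32
tool_pos: [0.6222, 0.0072, 0.1871]
tcp_rot: [[-0.001, 1.0, -0.0], [1.0, 0.001, 0.0], [0.0, -0.0, -1.0]]
wrist_force: [1.3, 0.0, -0.7]
gripper_width: 1.001
finger_force: 0.0
```

Request:
{"method": "jog_arm", "body": {
  "rows": "0 0 0 0 0 0; -4 -10 0 0 0 0; -12 -28 0 0 0 0; -23 -54 0 0 0 0; -35 -80 0 0 0 0; -46 -106 0 0 0 0; -57 -132 0 0 0 0; -66 -152 0 0 0 0; -71 -163 0 0 0 0; -72 -166 0 0 0 0; -72 -166 0 0 0 0; -72 -166 0 0 0 0"
}}

```text
time_s: 21.32
tool_pos: [0.4575, -0.0648, 0.1851]
tcp_rot: [[-0.001, 1.0, 0.001], [1.0, 0.001, 0.0], [0.0, 0.001, -1.0]]
wrist_force: [0.1, 0.6, -0.4]
gripper_width: 1.0
finger_force: 0.0
```

Request:
{"method": "jog_arm", "body": {
  "rows": "0 0 0 0 0 0; 0 0 15 0 0 0; 0 0 36 0 0 0; 0 0 60 0 0 0; 0 0 85 0 0 0; 0 0 110 0 0 0; 0 0 132 0 0 0; 0 0 148 0 0 0; 0 0 157 0 0 0; 0 0 161 0 0 0; 0 0 161 0 0 0; 0 0 161 0 0 0"
}}

```text
time_s: 22.32
tool_pos: [0.4574, -0.0649, 0.0244]
tcp_rot: [[-0.001, 1.0, 0.001], [1.0, 0.001, -0.0], [-0.0, 0.001, -1.0]]
wrist_force: [-0.1, 0.0, 0.1]
gripper_width: 1.002
finger_force: 0.0
```

Request:
{"method": "jog_arm", "body": {
  "rows": "0 0 0 0 0 0; 0 0 0 0 0 0; 0 0 0 0 0 0; 0 0 0 0 0 0; 0 0 0 0 0 0; 0 0 0 0 0 0; 0 0 0 0 0 0; 0 0 0 0 0 0; 0 0 0 0 0 0; 0 0 0 0 0 0",
  "hand": 0
}}

```text
time_s: 23.15
tool_pos: [0.4575, -0.0651, 0.0251]
tcp_rot: [[-0.001, 1.0, 0.002], [1.0, 0.001, -0.0], [-0.0, 0.002, -1.0]]
wrist_force: [-1.4, 1.2, 10.5]
gripper_width: 0.579
finger_force: 49.8
```

Request:
{"method": "jog_arm", "body": {
  "rows": "0 0 -8 0 0 0; 0 0 -22 0 0 0; 0 0 -42 0 0 0; 0 0 -64 0 0 0; 0 0 -86 0 0 0; 0 0 -102 0 0 0; 5 5 -110 0 0 0; 17 16 -110 0 0 0; 34 33 -110 0 0 0; 52 50 -110 0 0 0; 70 68 -110 0 0 0; 88 85 -110 0 0 0"
}}

```text
time_s: 24.15
tool_pos: [0.5423, 0.0244, 0.1338]
tcp_rot: [[-0.001, 1.0, -0.0], [1.0, 0.001, 0.0], [0.0, -0.0, -1.0]]
wrist_force: [-0.4, -0.4, -1.4]
gripper_width: 0.572
finger_force: 52.2
```

Request:
{"method": "jog_arm", "body": {
  "rows": "18 17 0 0 0 0; 36 35 0 0 0 0; 52 50 0 0 0 0; 64 62 0 0 0 0; 71 69 0 0 0 0; 74 71 0 0 0 0; 74 71 8 0 0 0; 74 71 22 0 0 0; 74 71 40 0 0 0; 74 71 58 0 0 0; 74 71 74 0 0 0; 74 71 84 0 0 0"
}}

```text
time_s: 25.15
tool_pos: [0.6103, 0.0961, 0.0478]
tcp_rot: [[-0.0, 1.0, -0.003], [1.0, 0.0, -0.001], [-0.001, -0.003, -1.0]]
wrist_force: [-1.1, -0.4, -2.7]
gripper_width: 0.577
finger_force: 52.2
```

Request:
{"method": "jog_arm", "body": {
  "rows": "0 0 5 0 0 0; 0 0 8 0 0 0; 0 0 10 0 0 0; 0 0 11 0 0 0; 0 0 11.5 0 0 0; 0 0 11.5 0 0 0; 0 0 11.5 0 0 0"
}}

```text
time_s: 25.73
tool_pos: [0.6129, 0.0973, 0.039]
tcp_rot: [[-0.001, 1.0, 0.001], [1.0, 0.001, 0.0], [0.0, 0.001, -1.0]]
wrist_force: [0.3, 0.1, -1.6]
gripper_width: 0.577
finger_force: 52.2
```

Request:
{"method": "jog_arm", "body": {
  "rows": "0 0 1 0 0 0; 0 0 1.5 0 0 0; 0 0 1.5 0 0 0; 0 0 1.5 0 0 0"
}}

```text
time_s: 26.07
tool_pos: [0.6131, 0.0974, 0.0383]
tcp_rot: [[-0.001, 1.0, 0.001], [1.0, 0.001, 0.0], [0.0, 0.001, -1.0]]
wrist_force: [-2.0, 0.1, 9.0]
gripper_width: 0.578
finger_force: 53.3
```

Request:
{"method": "jog_arm", "body": {
  "rows": "0 0 0 0 0 0; 0 0 0 0 0 0; 0 0 0 0 0 0; 0 0 0 0 0 0; 0 0 0 0 0 0; 0 0 0 0 0 0; 0 0 0 0 0 0; 0 0 -10 0 0 0; 0 0 -35 0 0 0; 0 0 -70 0 0 0; 0 0 -105 0 0 0; 0 0 -140 0 0 0",
  "hand": 1
}}

```text
time_s: 27.07
tool_pos: [0.6122, 0.0971, 0.1791]
tcp_rot: [[-0.001, 1.0, -0.0], [1.0, 0.001, -0.0], [-0.0, -0.0, -1.0]]
wrist_force: [1.4, 0.8, -0.0]
gripper_width: 1.003
finger_force: 0.0
```

Request:
{"method": "jog_arm", "body": {
  "rows": "0 0 -10 0 0 0; 15 -20 -20 0 0 0; 35 -45 -20 0 0 0; 55 -75 -20 0 0 0; 75 -105 -20 0 0 0; 95 -135 -20 0 0 0; 115 -165 -20 0 0 0; 135 -195 -20 0 0 0; 155 -225 -20 0 0 0; 170 -245 -20 0 0 0; 175 -250 -20 0 0 0; 175 -250 -20 0 0 0"
}}

```text
time_s: 28.07
tool_pos: [0.3614, 0.2729, 0.1974]
tcp_rot: [[-0.003, 1.0, 0.0], [1.0, 0.003, 0.0], [0.0, 0.0, -1.0]]
wrist_force: [-0.0, 0.2, 0.3]
gripper_width: 1.001
finger_force: 0.0
```

```bash
python3 - <<'E'
from h import *
print(robot.get_state()['tool_pos'])
p,d=grab_frame('top');cv2.imwrite('pics/top2.png',p)
c=calibration('top');K,D,T=c['intrinsics'],c['D'],c['camera_from_world'];C=cloud(d,K,D,T)
for n,P in dict(red=(.6402,-.1726),yellow=(.6311,-.0828),green=(.6223,.007),black=(.6132,.0967)).items():
    z=H[n]+.013;m=(abs(C[...,2]-z)<.006)&(np.hypot(C[...,0]-P[0],C[...,1]-P[1])<.04)
    v,u=np.nonzero(m);q=proj((u.mean(),v.mean()),z,K,D,T);print(n,m.sum(),((q[:2]-P)*1000).round(1),np.median(C[m][:,2]).round(4))
p,d=grab_frame('side');cv2.imwrite('pics/side2.png',p)
E
```

```text
[0.36137896 0.27287378 0.19741569]
red 577 [0.5 0.8] 0.134
yellow 559 [-1.4 -0.1] 0.1141
green 529 [-1.1  0.5] 0.0939
black 506 [-0.9  0.8] 0.0741
```

View pics/side2.png

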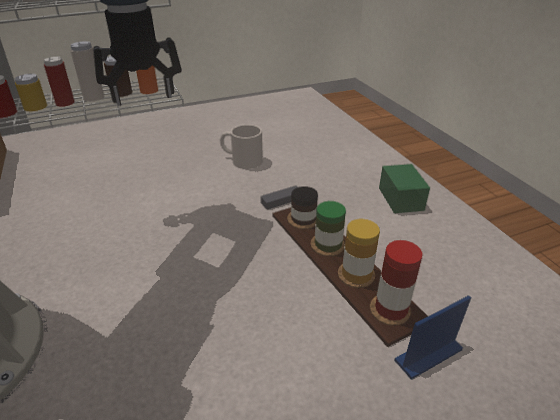

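The side view shows all four jars upright on their pads, from red at (397,282) by the bookend down to black at (304,208). They measure within 2 mm of centre, and the mug hasn't moved.

```bash
python3 -c "
from station import robot
print(robot.finish_job())"
```

```text
the job is handed in; nothing more can be done
None
```

All four jars are upright on their pads in height order, red by the bookend to black by the grey bar, each within about 2 mm of centre; the mug was left alone and the job is handed in, though no verdict came back.

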